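# Clear the cut-off station with the scraper block

## Robot

A 7-joint arm with a two-finger parallel gripper is mounted at the origin on the work surface. World frame = base frame: x ahead of the robot, y to its left, z up, the work surface at z = 0. Lengths are in m, angles in rad, forces in N, time in s.
With the tool pointing down it reaches from about 0.35 to 0.9 m from the base axis. Payload 8.1 kg.
Tool frame: the origin (TCP) lies at the very end of the fingers, on their centre line; the grasp point (between the pads) lies 19 mm behind it (arm.tcp_to_grasp is the z of the grasp point in the tool frame, in m); z points along the fingers, y is the line along which they close (so a half turn about z gives the same grasp; the last joint's range is limited). The gripper opens to 92 mm and grips with 3 to 60 N. Pads are 19 mm wide; open, the fingers measure 130 mm over their backs; the gripper's body (75 mm by 190 mm) begins 47 mm behind the grasp point.
Start: joints at [1.177, 0.434, 0.025, 1.573, -0.012, 1.134, -0.075], TCP at [0.179, -0.599, 0.227] pointing down, gripper open.
Joint ranges: [-2.62, 2.62], [-0.44, 2.09], [-1.27, 1.32], [0.08, 2.57], [-1.32, 4.46], [0.12, 2], [-2.74, 2.74]. Speed limits (rad/s): [2.22, 2.22, 3.01, 3.01, 3.14, 3.14, 3.14].

## Interface

Orientations are given as a rotation vector (axis times angle).
In Python, from cell import readout, vision, sign_off, arm gives the robot as it stands. The module is installed in compiled form; this text tells all that it offers.
- The arm moves only by the shell command python3 -m creep 'ROWS' [FORCE]. ROWS is JSON, a list of rows, each a list of 5 numbers: the shift along the tool's x, y, z in units of 4 cm (1.0 is 4 cm), then the turn about the tool's z in units of 4 degrees (1.0 is 4 degrees), then the opening, from 0 (shut) to 1 (fully open). A call has 1 to 12 rows; each row shifts and turns the commanded pose from where the row before left it, along the tool's axes as they then stand; what a row does not reach is not made up. A row lasts 1/8 s, in which the tool goes at most 62.5 mm and 10.7 degrees, less where a joint would pass 70% of its speed; a pose out of reach is approached as far as the arm can. A call with a number of a shift or a turn outside -1 to 1 is refused whole. A call with a gripper value outside its range is refused whole. The fingers move at their own pace and stop on an object; FORCE is the grip in N (left out, the last holds). Time passes only in rows, so rows that do not move let the fingers close. It gives the time, the measured TCP pose, the force, the opening and the grip force at its end, in the units of the state.
- readout.observe(): the state, without advancing time (a new reading comes with each control period).
- vision.get_image(name): name is "scene" or "side" or "wrist"; returns a dict with "pixels" (480x640x3 uint8, blue, green, red), "z_map" (480x640 float32, m along the optical axis (not along the pixel's ray), 0 where there is no reading), "camera_matrix" (3x3 intrinsics, pixels), "position" and "rotation" of the camera in the world. Camera axes: x right, y up, looking along -z (the intrinsics and any distortion apply to the point x, -y, -z); pixel columns grow to the right and rows downward; lengths in m; the calibration is good to about 2 mm. The wrist camera is an equidistant fisheye: a pixel r from the principal point sees the ray r / f radians off the axis. A picture is of the moment at which its call begins.
- sign_off(): hands the job in; it is judged then, once.
The state is a dict: "clock": time; "joints": joint angles; "dq": joint speeds; "joint_efforts": joint torques, N m; "position": TCP position; "ee_rot": TCP orientation; "force": force on the tool from outside, world axes, zero at the start; "ft_torque": the same for the moment, N m; "width": opening from 0.0 (shut) to 1.0 (fully open); "gripper_force": force on a finger pad.
Only numpy, scipy, OpenCV 4.12 (cv2) and the standard library are available. Lean on these libraries where they do the work, as an engineer would, in place of code of your own. Each camera call takes 0.05 s, during which the arm holds its last target. There are 200 camera calls.

## Task

Take the long scraper block out of the crate, stand it upright on the black rubber mat and let go of it, then take it again by its handle the other way, so that the gripper fits between the guard rails, and use it to sweep all four offcuts off the station's bed, over its open far edge, into the catch tray. Then stand the scraper upright on the rubber mat again and let go. Do not touch the offcuts with the gripper, and leave the other two tools in their crate slots, and the can and the jar, where they are.

Things in the scene. Friction and masses are not known exactly. Their poses are not given: they have to be found in the camera images.
- scraper: Metal block 140 mm long (x), 44 wide (y), 30 high; square wooden handle on its middle 28 x 28 mm, from 30 to 90 mm above the underside. Origin: centre of the underside, z up. Starts upright in one of the crate's slots, long axis along the slot (longest base of the three tools). In the slot there is finger room only at the handle's x faces, between the rails only at its y faces
- sander: Sanding block, to be left alone: like the scraper, with the same handle, but its base is only 85 mm long. Stands in another slot of the crate. Origin at the centre of the underside
- tamper: Round tamper, to be left alone: same handle on a round base 44 mm in diameter, 30 mm high. Stands in another slot of the crate. Origin at the centre of the underside
- crate: Grey open crate, fixed, 182 mm (its x) by 204 mm (its y), 100 mm high, walls and floor 6 mm, divided by two walls as high as the rim into three parallel slots, each 170 mm long (x) and 60 mm wide (y), centred at y = -66, 0 and +66 mm. Origin at the centre of the underside
- mat: Black rubber mat fixed on the bench, 180 x 180 mm, 4 mm thick. Origin at the centre of the underside
- bed (a point): Centre of the top of the station's steel bed, 75 mm above the bench; x to the open far edge at x = +120 mm, z up. Side kerbs (inner faces y = -80 and +80 mm) 30 mm high, 8 thick; near kerb as high, inner face at x = -114 mm. Guard rails over the side kerbs, 120 to 150 mm above the bed, on posts at the ends. The offcuts leave free a strip of 50 mm or more inside the near kerb
- tray (a point): Centre of the inner floor of the fixed aluminium catch tray at the bed's far edge, axes as the station's; inside 142 mm (x) by 168 mm (y), rim 61 mm above this point, 10 mm below the bed
- flat: Offcut lying loose on the bed (anywhere, any direction): steel flat bar, 62 x 22 x 10 mm. Origin at the centre of its underside as first laid, x along its length
- angle: Offcut lying loose on the bed (anywhere, any direction): steel angle, 60 mm long, legs 22 mm, one flat on the bed and one upright, 22 mm high. Origin at the centre of its underside as first laid, x along its length
- batten: Offcut lying loose on the bed (anywhere, any direction): wooden batten, 62 x 22 x 16 mm. Origin at the centre of its underside as first laid, x along its length
- tube: Offcut lying loose on the bed (anywhere, any direction): aluminium square tube, 60 x 20 x 20 mm. Origin at the centre of its underside as first laid, x along its length
- can: Spray can, to be left alone, 60 mm in diameter, 160 mm high, standing on the bench. Origin at the centre of the underside
- jar: Squat jar, to be left alone, 70 mm in diameter, 85 mm high, standing on the bench. Origin at the centre of the underside
Things that resemble listed ones, but are neither listed nor needed, are in the scene too. What is shaped like the tube but green, pink or yellow is not meant.

How it is judged:
On the way, in this order (a step that is already met when the one before it is completed fails the run):
1. the scraper stands upright on the rubber mat, let go (x of scraper in the frame of mat between -0.09 and 0.09 m and y of scraper in the frame of mat between -0.09 and 0.09 m and z of scraper in the frame of mat between -0.003 and 0.009 m and angle between scraper's own z axis and vertical below 0.1 rad and contact force between scraper and the fingers below 0.1 N and linear speed of scraper below 0.03 m/s), for 0.2 s.
2. the scraper is set down on the station's bed between the guard rails, low enough to wipe (x of scraper in the frame of bed between -0.12 and 0.12 m and y of scraper in the frame of bed between -0.04 and 0.04 m and z of scraper in the frame of bed between -0.004 and 0.01 m), for 0.1 s.
3. all four offcuts are in the catch tray (x of flat in the frame of tray between -0.075 and 0.075 m and y of flat in the frame of tray between -0.085 and 0.085 m and z of each of flat, angle, batten, tube in the frame of tray below 0.062 m and x of angle in the frame of tray between -0.075 and 0.075 m and y of angle in the frame of tray between -0.085 and 0.085 m and x of batten in the frame of tray between -0.075 and 0.075 m and y of batten in the frame of tray between -0.085 and 0.085 m and x of tube in the frame of tray between -0.075 and 0.075 m and y of tube in the frame of tray between -0.085 and 0.085 m), for 0.2 s.
At the end, for the whole second after the job is handed in: All four offcuts lie at rest inside the catch tray (middle of the underside of each within its walls and less than 62 mm above its floor, so below the bed), and the scraper stands upright (within 0.1 rad), let go and at rest on the rubber mat, its middle over the mat (all of step 1 and all of step 3 and linear speed of each of flat, angle, batten, tube below 0.03 m/s); the robot touches nothing.
It fails at once if the gripper touches an offcut (contact force between any of the fingers, the arm and flat above 0.5 N or contact force between any of the fingers, the arm and angle above 0.5 N or contact force between any of the fingers, the arm and batten above 0.5 N or contact force between any of the fingers, the arm and tube above 0.5 N).
It fails at once if the sanding block is moved by more than 30 mm or tipped (distance of sander from where it was at the start of the episode above 0.03 m or angle between sander's own z axis and vertical above 0.4 rad).
It fails at once if the tamper is moved by more than 30 mm or tipped (distance of tamper from where it was at the start of the episode above 0.03 m or angle between tamper's own z axis and vertical above 0.4 rad).
It fails at once if the spray can is moved by more than 30 mm or tipped (distance of can from where it was at the start of the episode above 0.03 m or angle between can's own z axis and vertical above 0.4 rad).
It fails at once if the jar is moved by more than 30 mm or tipped (distance of jar from where it was at the start of the episode above 0.03 m or angle between jar's own z axis and vertical above 0.4 rad).
It also fails if it takes over 67 s, if anything falls off the work surface, if the arm or the gripper's body presses on something with over 40 N, if the wrist force passes 120 N, or if a joint passes its speed limit or range.

## Working session

There is one attempt and no reset: what is moved stays moved. The work goes in short steps, Python scripts to look and compute and a shell command to move; the robot and the scene stay as the last step left them, time stands still between calls to the robot, and variables do not carry over. Pictures are saved under pics/ and viewed, at most 12 in all, crops included, and the job is handed in when it is done.

```bash
mkdir -p pics; python3 - <<'E'
from cell import readout, vision, arm
import cv2,numpy as np
s=readout.observe();print({k:np.round(v,3).tolist() for k,v in s.items()})
print(arm.tcp_to_grasp)
for n in ["scene","side"]:
    d=vision.get_image(n);np.savez(n+"0.npz",**d)
    cv2.imwrite(f"pics/{n}0.png",d["pixels"])
    print(n,d["camera_matrix"].tolist(),d["position"],np.round(d["rotation"],3).tolist(),[k for k in d], (d["z_map"]>0).mean())
E
```

```text
{'clock': 0.0, 'joints': [1.177, 0.435, 0.025, 1.574, -0.012, 1.134, -0.075], 'dq': [0.0, -0.0, 0.001, -0.0, 0.0, 0.0, -0.001], 'joint_efforts': [-0.0, -66.786, 0.985, -31.447, -0.061, 0.043, 0.0], 'position': [0.179, -0.598, 0.226], 'ee_rot': [-3.107, -0.455, 0.001], 'force': [0.028, 0.193, 0.804], 'ft_torque': [0.023, -0.034, 0.019], 'gripper_force': 0.0, 'width': 0.998}
-0.0188
scene [[569.226697980056, 0.0, 317.09756688312547], [0.0, 569.226697980056, 244.45637603929288], [0.0, 0.0, 1.0]] [1.0967241  0.380651   1.12187175] [0.341, 0.592, 2.061] ['pixels', 'z_map', 'camera_matrix', 'position', 'rotation'] 0.9961263020833333
side [[463.9097036942475, 0.0, 319.05892533001406], [0.0, 463.9097036942475, 241.1898902478909], [0.0, 0.0, 1.0]] [0.17443456 0.69177028 0.8121258 ] [0.228, -1.033, -2.487] ['pixels', 'z_map', 'camera_matrix', 'position', 'rotation'] 0.9958203125
```

View pics/scene0.png

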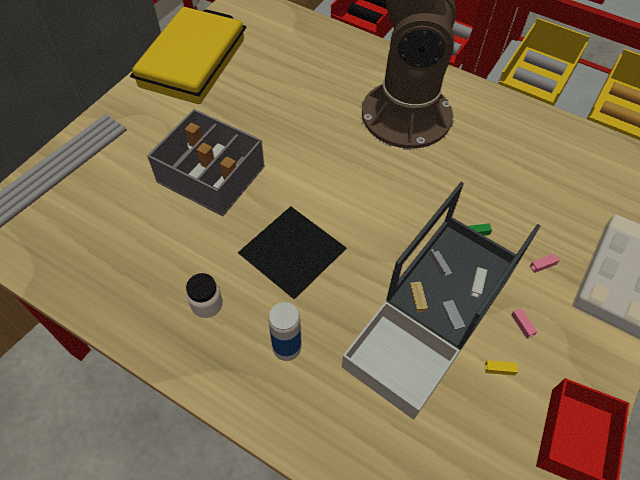

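View pics/side0.png

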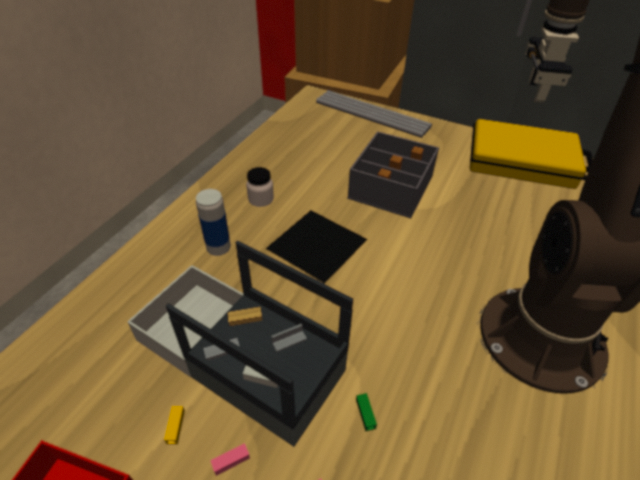

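The scene view shows the crate (corners 197,110 / 264,150 / 223,213 / 150,157) with three brown handles (193,130; 205,153; 228,165), the mat centred at about (292,252), and the station at about (450,280) with four offcuts. The tray is at (400,355), the can at (285,330) and the jar at (203,293). The side view shows the same things from the other side.

```bash
cat > h.py <<'E'
import numpy as np,cv2
from scipy.spatial.transform import Rotation as R
def cloud(d):
    K=d["camera_matrix"];z=d["z_map"];v,u=np.mgrid[0:480,0:640]
    p=np.stack([(u-K[0,2])/K[0,0]*z,-(v-K[1,2])/K[1,1]*z,-z],-1)
    return p@R.from_rotvec(d["rotation"]).as_matrix().T+d["position"]
def ray(d,u,v,h):
    K=d["camera_matrix"]
    r=R.from_rotvec(d["rotation"]).apply([(u-K[0,2])/K[0,0],-(v-K[1,2])/K[1,1],-1])
    return d["position"]+r*(h-d["position"][2])/r[2]
def rect(P):
    c,s,a=cv2.minAreaRect((P[:,:2]*1000).astype(np.float32));return np.round(c,1),np.round(s,1),round(a,1)
E
python3 - <<'E'
from h import *
S={}
for n in ["scene","side"]:
    d=dict(np.load(n+"0.npz"));W=cloud(d);hsv=cv2.cvtColor(d["pixels"],cv2.COLOR_BGR2HSV);S[n]=d
    print(n)
    def comps(m,nm,mn=30):
        k,l,st,c=cv2.connectedComponentsWithStats(m.astype(np.uint8))
        for i in range(1,k):
            if st[i,4]>=mn:
                p=W[l==i]; print(nm,st[i,4],c[i].round(),*rect(p),"z",np.percentile(p[:,2],[5,50,95]).round(3), "mean",p.mean(0).round(3), hsv[l==i].mean(0).round())
    x,y,z=W[...,0],W[...,1],W[...,2]
    H,Sa,V=hsv[...,0],hsv[...,1],hsv[...,2]
    comps((V<45)&(abs(z)<.012)&(x>.2)&(x<1.2)&(abs(y)<.8),"mat",500)
    comps((z>.085)&(z<.11)&(V<110)&(y<-.1)&(x>.2)&(x<.9),"crate",100)
    comps((z>.18)&(z<.24)&(V<90)&(x>.25),"rail",100)
    comps((z>.07)&(z<.12)&(V>60)&(x>.4)&(y>-.05)&(y<.5),"offc",40)
    comps((z>.07)&(z<.08)&(V<75)&(x>.4)&(y>-.05)&(y<.5),"bed",300)
    comps((abs(z-.065)<.02)&(Sa<60)&(V>90)&(x>.5)&(x<1.1)&(y>-.2)&(y<.4),"trayrim",100)
    comps((H<16)&(Sa>120)&(z>.06)&(z<.12)&(y<-.1)&(x<.9)&(x>.2),"handle",20)
    comps((Sa<70)&(V>120)&(z>.01)&(z<.06)&(y<-.1)&(x<.8)&(x>.3),"base",10)
a=S["scene"]["pixels"][100:220,140:270];b=S["side"]["pixels"][120:220,340:445]
c=S["scene"]["pixels"][180:420,340:545]
f=lambda i,w,h:cv2.resize(i,(w,h),interpolation=cv2.INTER_CUBIC)
o=np.zeros((600,800,3),np.uint8);o[:300,:325]=f(a,325,300);o[300:,:315]=f(b,315,300);o[:546,330:796]=f(c,466,546)
cv2.imwrite("pics/crop0.png",o)
E
```

```text
scene
mat 4999 [292. 252.] [534.1 -26.1] [181.7 179.4] 79.6 z [0.001 0.005 0.008] mean [ 0.537 -0.024  0.005] [74. 56. 27.]
crate 218 [11.  7.] [  318.5 -1125.5] [ 19.8 102.8] 88.5 z [0.086 0.095 0.107] mean [ 0.323 -1.125  0.096] [36. 30. 49.]
crate 1469 [206. 152.] [ 454.4 -321. ] [184.4 207.7] 0.9 z [0.086 0.094 0.102] mean [ 0.458 -0.316  0.094] [61. 31. 62.]
crate 246 [197. 284.] [ 747.  -118.2] [59.3 36.3] 0.2 z [0.085 0.087 0.089] mean [ 0.749 -0.116  0.087] [92. 67. 27.]
rail 726 [427. 228.] [449.  244.9] [  9.  239.4] 84.1 z [0.191 0.223 0.228] mean [0.461 0.245 0.218] [85. 44. 47.]
rail 589 [504. 276.] [465.5 411.7] [  8.1 240.5] 84.2 z [0.199 0.224 0.228] mean [0.484 0.41  0.221] [85. 27. 57.]
offc 167 [415. 260.] [470.3 241.8] [  7.9 139.4] 84.6 z [0.102 0.105 0.108] mean [0.47  0.242 0.105] [87. 30. 68.]
offc 5203 [445. 294.] [485.7 321.9] [157.5 181.6] 86.0 z [0.072 0.076 0.094] mean [0.493 0.326 0.079] [77. 27. 84.]
offc 47 [279. 337.] [764.1  99.5] [11.6 46. ] 8.1 z [0.109 0.116 0.119] mean [0.765 0.101 0.115] [69. 89. 86.]
bed 4393 [443. 295.] [486.3 324.1] [173.7 18
[... 3812 characters left out ...]
 [  9.4 138.3] 86.5 z [0.06  0.064 0.067] mean [0.642 0.226 0.064] [ 22.  48. 119.]
trayrim 280 [151. 321.] [693.5 357. ] [ 92.4 182.8] 39.0 z [0.061 0.064 0.067] mean [0.692 0.366 0.064] [ 23.  44. 126.]
handle 696 [378.  38.] [  763.8 -1149.6] [411.  145.2] 70.1 z [0.063 0.092 0.117] mean [ 0.793 -1.06   0.091] [ 15. 178.  64.]
handle 144 [417. 152.] [ 413.1 -399. ] [32.1 54.6] 15.9 z [0.075 0.09  0.096] mean [ 0.411 -0.388  0.088] [ 14. 187.  80.]
handle 152 [396. 161.] [ 450.5 -331.6] [32.2 54.9] 19.8 z [0.074 0.09  0.097] mean [ 0.447 -0.32   0.088] [ 13. 186.  81.]
handle 106 [384. 173.] [ 455.8 -263. ] [34.  60.4] 18.2 z [0.076 0.094 0.097] mean [ 0.454 -0.254  0.091] [ 14. 183.  96.]
```

View pics/crop0.png

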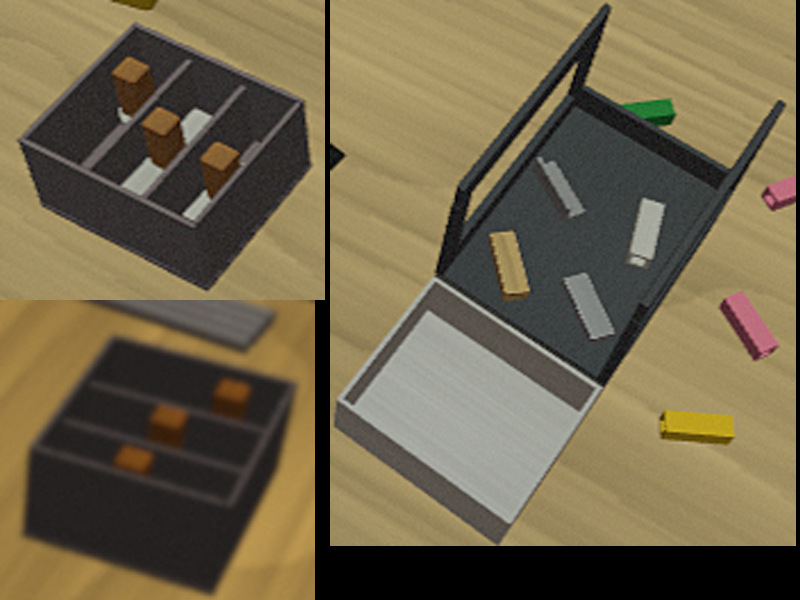

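Two views agree on these positions (m):

| Thing | Position | Yaw |
|---|---|---|
| Crate | (.453, -.320) | about 1° |
| Scraper (middle slot) | handle about (.452, -.321) | as the crate |
| Mat | (.532, -.024) | |
| Bed | (.455, .329) | -5.8° |
| Tray | (.650, .309) | as the bed |

The heights match the text: handle top .096, rails .225, bed .075. In the crop, the long base in the middle slot shows on both sides of its handle. I'm moving above the crate now.

```bash
python3 -m creep '[[0.85,-0.47,0,0,1],[0.85,-0.47,0,0,1],[0.85,-0.47,0,0,1],[0.85,-0.47,0,0,1],[0.85,-0.47,0,0,1],[0.85,-0.47,0,0,1],[0.85,-0.47,0,0,1],[0.85,-0.47,0,0,1],[0.85,-0.47,0,0,1],[0.85,-0.47,0,0,1],[0,0,0,-1,1],[0,0,0,-1,1]]' 30
python3 -m creep '[[0,0,0,-1,1],[0,0,0,-1,1],[0,0,0,-1,1],[0,0,0,-1,1],[0,0,0,-1,1],[0,0,0,-1,1],[0,0,0,-1,1],[0,0,0,-1,1],[0,0,0,-1,1],[0,0,0,-1,1],[0,0,0,-1,1],[0,0,0,-1,1]]'
python3 -m creep '[[0,0,0,-1,1],[0,0,0,-1,1],[0,0,0,-1,1],[0,0,0,-1,1],[0,0,0,-0.6,1],[0,0,0,0,1]]'
cat >> h.py <<'E'
def yaw(s): r=R.from_rotvec(s["ee_rot"]).as_matrix();return np.degrees(np.arctan2(r[1,0],r[0,0]))
def go(x,y,z,yw):
    from cell import readout
    s=readout.observe();r=R.from_rotvec(s["ee_rot"]).as_matrix()
    print("clk",round(s["clock"],2),"pos",s["position"].round(4) if hasattr(s["position"],"round") else s["position"],"yaw",round(yaw(s),2),"tilt",np.round(r[:,2],3),"w",s["width"],"j",np.round(s["joints"],2))
    print("units now",np.round(r.T@(np.array([x,y,z])-s["position"])/.04,3),"turn",round(((yaw(s)-yw+180)%360-180)/4,2))
def fish(d,u,v,h):
    K=d["camera_matrix"];a=np.array([u-K[0,2],v-K[1,2]]);rr=np.hypot(*a)/K[0,0]
    k=np.array([*(np.sin(rr)*a/np.hypot(*a)*[1,-1]),-np.cos(rr)])
    r=R.from_rotvec(d["rotation"]).apply(k);return d["position"]+r*(h-d["position"][2])/r[2]
E
python3 - <<'E'
from h import *
from cell import vision
go(.452,-.321,.226,91)
d=vision.get_image("wrist");np.savez("w1.npz",**d);cv2.imwrite("pics/w1.png",d["pixels"]);print(d["camera_matrix"],d["position"],d["rotation"])
E
```

```text
clock: 1.6
position: [0.4512, -0.3205, 0.2263]
ee_rot: [-3.067, -0.676, 0.001]
force: [0.2, 0.4, 0.6]
width: 0.998
gripper_force: 0.0
clock: 3.1
position: [0.4507, -0.3211, 0.2263]
ee_rot: [-2.528, -1.864, 0.001]
force: [-0.5, 0.2, 0.4]
width: 0.998
gripper_force: 0.0
clock: 3.85
position: [0.4507, -0.3212, 0.2264]
ee_rot: [-2.201, -2.241, 0.0]
force: [-0.1, 0.0, 0.4]
width: 0.999
gripper_force: 0.0
clk 3.85 pos [ 0.4507 -0.3212  0.2264] yaw 91.03 tilt [-0.001  0.    -1.   ] w 0.9990906924414676 j [ 0.81  0.35 -0.38  1.73  0.14  1.09  0.4 ]
units now [0.004 0.032 0.01 ] turn 0.01
[[371.64829954   0.         320.80834912]
 [  0.         371.64829954 235.02026251]
 [  0.           0.           1.        ]] [ 0.4500645  -0.24314914  0.38410977] [-0.28663229 -0.00180028  0.01799649]
```

View pics/w1.png

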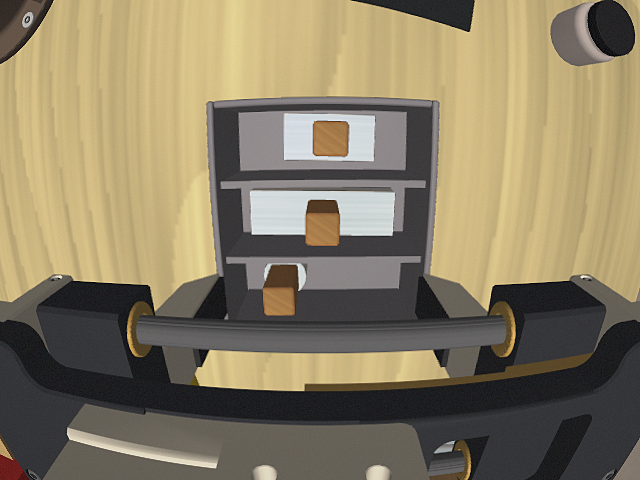

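The wrist view shows the long scraper base in the middle slot, at (250..395, 190..236), with its handle top at (306..340, 212..246). The sander is in the slot above and the tamper in the one below.

```bash
python3 - <<'E'
from h import *
d=dict(np.load("w1.npz"))
for p in [(306,212),(340,212),(340,246),(306,246),(323,229)]: print("top",p,fish(d,*p,.096).round(4))
for p in [(250,191),(395,194),(393,236),(252,235)]: print("base",p,fish(d,*p,.036).round(4))
s=dict(np.load("scene0.npz"));t=dict(np.load("side0.npz"))
for n,d in [("scene",s),("side",t)]:
    W=cloud(d);h=cv2.cvtColor(d["pixels"],cv2.COLOR_BGR2HSV)
    m=(h[...,0]<18)&(h[...,1]>120)&(W[...,2]>.088)&(W[...,2]<.105)&(abs(W[...,1]+.32)<.03)&(abs(W[...,0]-.45)<.05)
    p=W[m];q=p[p[:,2]>.092];print(n,"handle top z",np.percentile(p[:,2],95).round(4),q.mean(0).round(4),rect(q))
E
```

```text
top (306, 212) [ 0.4393 -0.3092  0.096 ]
top (340, 212) [ 0.4663 -0.3087  0.096 ]
top (340, 246) [ 0.4672 -0.3371  0.096 ]
top (306, 246) [ 0.4395 -0.3376  0.096 ]
top (323, 229) [ 0.453 -0.323  0.096]
base (250, 191) [ 0.3829 -0.303   0.036 ]
base (395, 194) [ 0.5222 -0.3033  0.036 ]
base (393, 236) [ 0.5231 -0.3455  0.036 ]
base (252, 235) [ 0.3837 -0.347   0.036 ]
scene handle top z 0.0999 [ 0.4536 -0.3239  0.0961] (array([ 451.7, -324.7]), array([30.9, 28.5]), 0.5)
side handle top z 0.0977 [ 0.4468 -0.3213  0.0954] (array([ 447.5, -322.6]), array([27.4, 30.5]), 2.2)
```

Three views agree that the handle is at (.453, -.324) with its top at .096. I'm descending to grip it.

```bash
python3 -m creep '[[-0.07,0.05,0.7,0,1],[0,0,0.7,0,1],[0,0,0.7,0,1],[0,0,0.7,0,1],[0,0,0.7,0,1],[0,0,0.5,0,1],[0,0,0.28,0,1],[0,0,0,0,1]]' 
python3 -m creep '[[0,0,0,0,0],[0,0,0,0,0],[0,0,0,0,0],[0,0,0,0,0],[0,0,0,0,0],[0,0,0,0,0]]' 40; python3 -c "
from h import *;go(.452,-.324,.055,91)"
```

```text
clock: 4.9
position: [0.4528, -0.3238, 0.0551]
ee_rot: [-2.2, -2.241, 0.0]
force: [-0.1, -0.1, 0.1]
width: 0.997
gripper_force: 0.0
clock: 5.65
position: [0.4531, -0.3239, 0.0555]
ee_rot: [-2.201, -2.242, 0.0]
force: [0.5, 0.2, 0.5]
width: 0.396
gripper_force: 0.0
clk 5.65 pos [ 0.4531 -0.3239  0.0555] yaw 91.06 tilt [-0.  0. -1.] w 0.3963679915191717 j [ 0.76  0.55 -0.32  1.9   0.25  0.73  0.31]
units now [-0.001 -0.027  0.013] turn 0.01
```

```bash
python3 -m creep '[[0,0,0,0,0],[0,0,0,0,0],[0,0,0,0,0],[0,0,0,0,0],[0,0,-0.3,0,0],[0,0,-0.6,0,0],[0,0,-0.7,0,0],[0,0,-0.7,0,0],[0,0,-0.7,0,0],[0,0,-0.4,0,0],[0,0,0,0,0]]' 40; python3 -c "
from h import *;go(.532,-.024,.19,91)"
```

```text
clock: 7.02
position: [0.4537, -0.3242, 0.1925]
ee_rot: [2.199, 2.24, 0.001]
force: [0.2, 0.4, -4.1]
width: 0.304
gripper_force: 40.0
clk 7.03 pos [ 0.4537 -0.3242  0.1925] yaw 91.06 tilt [ 0.002 -0.001 -1.   ] w 0.30363104939499447 j [ 0.8   0.39 -0.37  1.76  0.16  1.02  0.39]
units now [7.468 2.097 0.058] turn 0.01
```

```bash
python3 -m creep '[[0.5,0.14,0,0,0],[0.83,0.233,0,0,0],[0.83,0.233,0,0,0],[0.83,0.233,0,0,0],[0.83,0.233,0,0,0],[0.83,0.233,0,0,0],[0.83,0.233,0,0,0],[0.83,0.233,0,0,0],[0.83,0.233,0,0,0],[0.33,0.09,0,0,0],[0,0,0.6,0,0],[0,0,0.6,0,0]]'
python3 -m creep '[[0,0,0.6,0,0],[0,0,0.6,0,0],[0,0,0.6,0,0],[0,0,0.3,0,0],[0,0,0,0,0]]'; python3 -c "
from h import *;go(.532,-.024,.0535,91)"
```

```text
clock: 8.52
position: [0.5307, -0.0236, 0.1423]
ee_rot: [-2.2, -2.242, 0.001]
force: [1.0, -1.2, -3.3]
width: 0.301
gripper_force: 40.0
clock: 9.15
position: [0.5305, -0.0237, 0.0587]
ee_rot: [-2.2, -2.241, 0.002]
force: [0.2, -0.1, -2.9]
width: 0.303
gripper_force: 40.0
clk 9.15 pos [ 0.5305 -0.0237  0.0587] yaw 91.06 tilt [-0.002 -0.    -1.   ] w 0.30334497638554003 j [ 0.25  0.53 -0.42  1.95  0.31  0.72 -0.33]
units now [-0.008  0.038  0.131] turn 0.02
```

```bash
python3 -m creep '[[0,0,0.05,0,0],[0,0,0.04,0,0],[0,0,0.03,0,0],[0,0,0,0,0]]';python3 -m creep '[[0,0,0,0,0.6],[0,0,0,0,0.8],[0,0,0,0,1],[0,0,0,0,1],[0,0,0,0,1],[0,0,0,0,1]]'; python3 -c "
from h import *;go(.532,-.024,.12,1)"
```

```text
clock: 9.65
position: [0.5314, -0.0237, 0.0549]
ee_rot: [2.201, 2.242, 0.0]
force: [-0.6, -1.1, -3.6]
width: 0.301
gripper_force: 40.0
clock: 10.4
position: [0.5313, -0.0237, 0.0547]
ee_rot: [-2.201, -2.242, 0.0]
force: [0.3, 0.1, -0.3]
width: 0.905
gripper_force: 0.0
clk 10.4 pos [ 0.5313 -0.0237  0.0547] yaw 91.06 tilt [-0. -0. -1.] w 0.9053896934618263 j [ 0.25  0.54 -0.41  1.96  0.32  0.71 -0.34]
units now [-0.008  0.018 -1.632] turn 22.51
```

```bash
python3 -m creep '[[0,0,-0.4,0,1],[0,0,-0.6,0,1],[0,0,-0.7,0,1],[0,0,-0.4,1,1],[0,0,-0.3,1,1],[0,0,0,1,1],[0,0,0,1,1],[0,0,0,1,1],[0,0,0,1,1],[0,0,0,1,1],[0,0,0,1,1],[0,0,0,1,1]]'
python3 -m creep '[[0,0,0,1,1],[0,0,0,1,1],[0,0,0,1,1],[0,0,0,1,1],[0,0,0,1,1],[0,0,0,1,1],[0,0,0,1,1],[0,0,0,1,1],[0,0,0,1,1],[0,0,0,1,1],[0,0,0,1,1],[0,0,0,1,1]]'
python3 -m creep '[[0,0,0,1,1],[0,0,0,0.5,1],[0,0,0,0,1]]'
python3 - <<'E'
from h import *
from cell import vision
go(.532,-.024,.0535,1)
d=vision.get_image("wrist");np.savez("w2.npz",**d);cv2.imwrite("pics/w2.png",d["pixels"])
E
```

```text
clock: 11.9
position: [0.5315, -0.0234, 0.1519]
ee_rot: [2.787, 1.449, 0.002]
force: [0.2, 0.3, 0.3]
width: 1.003
gripper_force: 0.0
clock: 13.4
position: [0.5315, -0.0233, 0.1519]
ee_rot: [-3.135, -0.19, -0.002]
force: [-1.2, 1.3, -0.2]
width: 1.0
gripper_force: 0.0
clock: 13.78
position: [0.5314, -0.0235, 0.1513]
ee_rot: [-3.141, -0.03, -0.001]
force: [-0.7, -0.1, -0.5]
width: 1.003
gripper_force: 0.0
clk 13.78 pos [ 0.5314 -0.0235  0.1513] yaw 1.1 tilt [ 0.001  0.    -1.   ] w 1.0025241686312394 j [ 0.02  0.37 -0.1   1.89  0.05  0.89 -1.66]
units now [0.012 0.013 2.445] turn 0.03
```

View pics/w2.png

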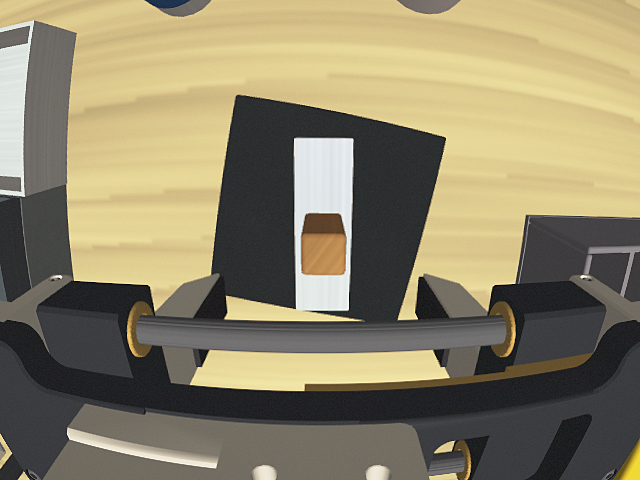

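The scraper stands upright, centred on the mat, with its base at (294..353, 138..310) and its handle top at (302..346, 233..275). I'll grip it across its y faces.

```bash
python3 -m creep '[[0,0,0.6,0,1],[0,0,0.6,0,1],[0,0,0.6,0,1],[0,0,0.5,0,1],[0,0,0.23,0,1],[0,0,0,0,0.7],[0,0,0,0,0.3],[0,0,0,0,0],[0,0,0,0,0],[0,0,0,0,0],[0,0,0,0,0],[0,0,0,0,0]]' 60
python3 -m creep '[[0,0,0,0,0],[0,0,0,0,0],[0,0,0,0,0],[0,0,0,0,0],[0,0,0,0,0]]' 60; python3 -c "
from h import *;go(.532,-.024,.29,84.2)"
```

```text
clock: 15.32
position: [0.5313, -0.0238, 0.0495]
ee_rot: [3.141, 0.029, -0.0]
force: [-0.4, 0.1, -3.4]
width: 0.301
gripper_force: 60.0
clock: 15.95
position: [0.5312, -0.0236, 0.0494]
ee_rot: [-3.141, -0.029, 0.0]
force: [-0.9, -0.5, -2.4]
width: 0.298
gripper_force: 60.0
clk 15.95 pos [ 0.5312 -0.0236  0.0494] yaw 1.06 tilt [-0.  0. -1.] w 0.2978504570133941 j [ 0.01  0.51 -0.09  1.98  0.08  0.66 -1.68]
units now [ 0.018  0.009 -6.014] turn -20.78
```

```bash
python3 -m creep '[[0,0,-0.4,0,0],[0,0,-0.6,0,0],[0,0,-0.7,0,0],[0,0,-0.7,-1,0],[0,0,-0.7,-1,0],[0,0,-0.7,-1,0],[0,0,-0.7,-1,0],[0,0,-0.7,-1,0],[0,0,-0.6,-1,0],[0,0,-0.4,-1,0],[0,0,0,-1,0],[0,0,0,-1,0]]'
python3 -m creep '[[0,0,0,-1,0],[0,0,0,-1,0],[0,0,0,-1,0],[0,0,0,-1,0],[0,0,0,-1,0],[0,0,0,-1,0],[0,0,0,-1,0],[0,0,0,-1,0],[0,0,0,-1,0],[0,0,0,-1,0],[0,0,0,-1,0],[0,0,0,-0.8,0]]'
python3 - <<'E'
from h import *
c=np.array([.455,.329]);a=np.radians(-5.8);B=np.array([[np.cos(a),np.sin(a)],[-np.sin(a),np.cos(a)]])
for n in ["scene","side"]:
    d=dict(np.load(n+"0.npz"));W=cloud(d);q=(W[...,:2]-c)@B.T;z=W[...,2]
    st=lambda m,k:np.percentile(q[m][:,k]*1000,[1,50,99]).round(1)
    mid=(abs(q[...,0])<.1)
    r=lambda s:mid&(z>.218)&(z<.235)&(abs(q[...,1]-s*.084)<.02)
    print(n,"rails y",st(r(1),1),st(r(-1),1))
    for s in (1,-1):
        p=q[r(s)];print(" slope deg",np.degrees(np.polyfit(p[:,0],p[:,1],1)[0]).round(2))
    k=(abs(q[...,1])<.07)&(abs(q[...,0]+.118)<.015)&(abs(z-.105)<.004);print(" near kerb top x",st(k,0))
    b=(abs(q[...,1])<.075)&(abs(z-.0755)<.005)&(abs(q[...,0])<.14);print(" bed x",st(b,0))
    t=(abs(z-.065)<.004)&(q[...,0]>.115)&(q[...,0]<.31)&(abs(q[...,1])<.11);print(" tray rim x",st(t,0),"y",st(t,1))
    o=(abs(q[...,1])<.075)&(abs(q[...,0])<.112)&(z>.081)&(z<.1)
    l,lab,s,cc=cv2.connectedComponentsWithStats(o.astype(np.uint8))
    for i in range(1,l):
        if s[i,4]>30: p=q[lab==i]*1000;print(" offcut",s[i,4],"x",p[:,0].min().round(),p[:,0].max().round(),"y",p[:,1].min().round(),p[:,1].max().round())
go(.37,.34,.30,84.2)
E
```

```text
clock: 17.45
position: [0.5309, -0.0235, 0.2987]
ee_rot: [2.977, 1.002, 0.001]
force: [-1.0, 0.8, -3.6]
width: 0.302
gripper_force: 60.0
clock: 18.95
position: [0.5308, -0.0236, 0.2984]
ee_rot: [2.327, 2.11, -0.0]
force: [-0.4, 0.4, -3.3]
width: 0.3
gripper_force: 60.0
scene rails y [79.4 83.5 87.4] [-88.5 -83.6 -79.9]
 slope deg -0.06
 slope deg 0.03
 near kerb top x [-121.4 -115.6 -110.7]
 bed x [-114.4    7.   120.2]
 tray rim x [118.5 184.4 271.2] y [-88.4   3.3  87.2]
 offcut 155 x -40.0 5.0 y -75.0 -13.0
 offcut 287 x -64.0 8.0 y 25.0 62.0
 offcut 351 x 52.0 110.0 y -66.0 -9.0
 offcut 323 x 45.0 96.0 y 9.0 71.0
side rails y [80.8 86.4 89.2] [-87.6 -81.  -78.2]
 slope deg -0.07
 slope deg 0.02
 near kerb top x [-123.  -120.  -116.4]
 bed x [-122.5  -17.4  115.2]
 tray rim x [123.8 239.9 267.7] y [-87.7  23.6  88.9]
 offcut 410 x 48.0 105.0 y -65.0 -7.0
 offcut 219 x -32.0 1.0 y -73.0 -19.0
 offcut 41 x 44.0 66.0 y 10.0 22.0
 offcut 188 x 55.0 93.0 y 44.0 72.0
 offcut 252 x -59.0 3.0 y 45.0 63.0
clk 18.95 pos [ 0.5308 -0.0236  0.2984] yaw 84.39 tilt [ 0. -0. -1.] w 0.3003820768167319 j [ 0.22  0.26 -0.35  1.67  0.09  1.23 -0.25]
units now [ 8.653 -4.889 -0.043] turn 0.05
```

```bash
python3 -m creep '[[0.5,-0.29,0,0,0],[0.8,-0.463,0,0,0],[0.8,-0.463,0,0,0],[0.8,-0.463,0,0,0],[0.8,-0.463,0,0,0],[0.8,-0.463,0,0,0],[0.8,-0.463,0,0,0],[0.8,-0.463,0,0,0],[0.8,-0.463,0,0,0],[0.8,-0.463,0,0,0],[0.8,-0.463,0,0,0],[0.09,-0.05,0,0.05,0]]'
python3 -m creep '[[0,0,0,0,0],[0,0,0,0,0]]'
python3 - <<'E'
from h import *
from cell import vision
go(.367,.338,.30,84.2)
d=vision.get_image("wrist");np.savez("w3.npz",**d);cv2.imwrite("pics/w3.png",d["pixels"]);print(d["position"])
E
```

```text
clock: 20.45
position: [0.3657, 0.3405, 0.2985]
ee_rot: [-2.328, -2.108, -0.001]
force: [-0.0, -0.5, -2.4]
width: 0.304
gripper_force: 60.0
clock: 20.7
position: [0.3685, 0.3369, 0.2977]
ee_rot: [2.335, 2.101, -0.0]
force: [-0.8, -0.9, -2.5]
width: 0.301
gripper_force: 60.0
clk 20.7 pos [0.3685 0.3369 0.2977] yaw 83.96 tilt [ 0.    -0.001 -1.   ] w 0.3010526875260253 j [-0.35  0.23 -0.61  1.72  0.14  1.23 -1.1 ]
units now [ 0.024 -0.041 -0.058] turn -0.06
[0.37708846 0.41464467 0.45530177]
```

View pics/w3.png

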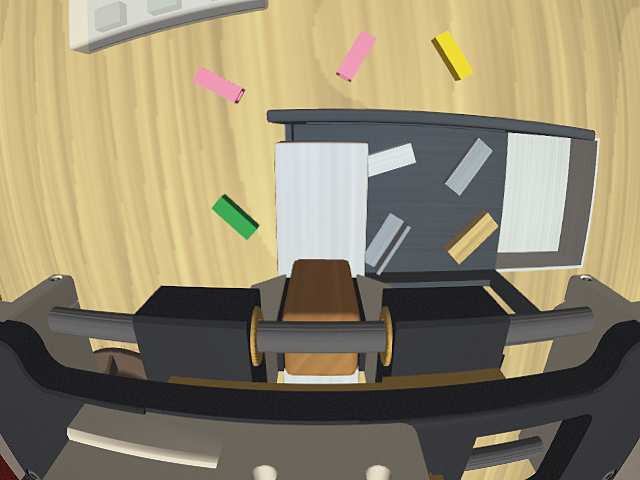

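The view from above the station shows the scraper base at (276..367, from 142 down), the +y rail running (268,110)–(596,135), the bed's far edge near u≈505, and the near end of the tube hidden under the scraper.

```bash
python3 - <<'E'
from h import *
d=dict(np.load("w3.npz"))
c=np.array([.455,.329]);a=np.radians(-5.8);B=np.array([[np.cos(a),np.sin(a)],[-np.sin(a),np.cos(a)]])
f=lambda n,u,v,h:print(n,(u,v),(1000*(B@(fish(d,u,v,h)[:2]-c))).round(1))
f("rail outer L",268,110,.225);f("rail inner L",268,122,.225);f("rail outer R",596,132,.225);f("rail inner R",596,139,.225)
for p in [(276,143),(367,143),(368,275),(276,275)]:f("scraper top",*p,.2825)
f("bed edge",507,132,.075);f("bed edge",497,270,.075)
f("tray far in",570,137,.065);f("tube tip",412,144,.095);f("tube tip",416,160,.095)
f("angle near",366,265,.08);f("flat",446,181,.085)
# depth-free check of scraper edges
g=d["pixels"].astype(int).sum(2);print(g[200,262:290],g[200,355:380]);print(g[130:150,320]);print(g[104:128,330])
E
```

```text
rail outer L (268, 110) [-118.4   89.2]
rail inner L (268, 122) [-118.5   81.7]
rail outer R (596, 132) [119.8  88.6]
rail inner R (596, 139) [120.3  83.3]
scraper top (276, 143) [-106.8   70.7]
scraper top (367, 143) [-64.7  70.5]
scraper top (368, 275) [-62.5   5. ]
scraper top (276, 275) [-109.     5.2]
bed edge (507, 132) [118.9  82. ]
bed edge (497, 270) [124.  -79.8]
tray far in (570, 137) [217.9  85.1]
tube tip (412, 144) [ 3.3 63.3]
tube tip (416, 160) [ 7.9 47.5]
angle near (366, 265) [-37.5 -68. ]
flat (446, 181) [44.2 25.8]
[598 597 600 600 596 598 593 587 580 576 574 580 553 459 604 665 654 653
 659 661 664 663 662 662 658 656 658 660] [666 663 658 655 657 655 658 660 657 671 671 562 213 242 261 265 257 263
 263 260 254 256 260 259 249]
[270 261 264 265 270 271 260 261 269 271 225 241 439 602 654 663 656 655
 655 657]
[512 510 524 528 414 190 246 266 273 259 261 263 260 258 259 235 219 112
 237 278 175 275 257 262]
```

```bash
python3 -m creep '[[0.02,-0.04,0.3,-0.06,0],[0,0,0.5,0,0],[0,0,0.5,0,0],[0,0,0.5,0,0],[0,0,0.4,0,0],[0,0,0.3,0,0],[0,0,0.3,0,0],[0,0,0.2,0,0],[0,0,0,0,0],[0,0,0,0,0]]'
python3 - <<'E'
from h import *
from cell import vision
go(.367,.338,.1205,84.2)
d=vision.get_image("wrist");np.savez("w4.npz",**d);cv2.imwrite("pics/w4.png",d["pixels"])
E
```

```text
clock: 22.0
position: [0.3665, 0.3394, 0.1779]
ee_rot: [-2.329, -2.108, -0.001]
force: [0.3, -0.2, -3.1]
width: 0.299
gripper_force: 60.0
clk 22.0 pos [0.3665 0.3394 0.1779] yaw 84.3 tilt [ 0.001  0.    -1.   ] w 0.29929071342654473 j [-0.39  0.35 -0.59  1.9   0.23  0.96 -1.18]
units now [-0.034  0.014  1.435] turn 0.03
```

View pics/w4.png

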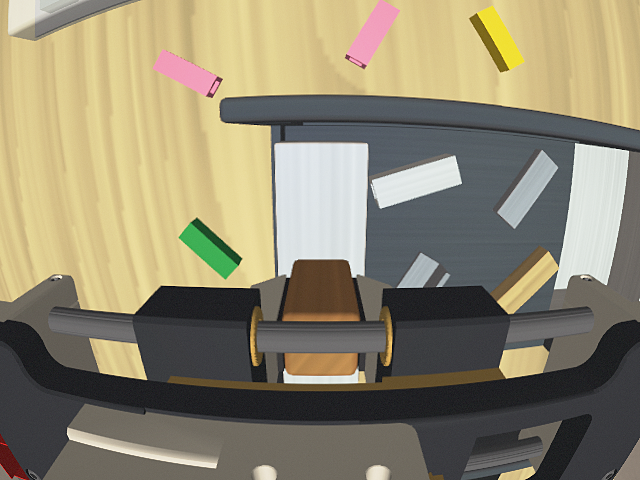

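The tube's near end is now visible at (371,183)–(379,208), just clear of the scraper's right edge at u≈368. The near kerb shows at (273..284, 130).

```bash
python3 - <<'E'
from h import *
d=dict(np.load("w4.npz"))
c=np.array([.455,.329]);a=np.radians(-5.8);B=np.array([[np.cos(a),np.sin(a)],[-np.sin(a),np.cos(a)]])
f=lambda n,u,v,h:print(n,(u,v),(1000*(B@(fish(d,u,v,h)[:2]-c))).round(1))
f("tube",371,183,.095);f("tube",379,208,.095);f("tube bottom?",371,183,.075)
f("kerb out",273,130,.105);f("kerb in",284,130,.105);f("rail L",221,97,.225);f("rail L in",221,119,.225)
for p in [(276,143),(368,143),(369,275),(275,270)]:f("scraper top",*p,.1625)
g=d["pixels"].astype(int).sum(2)
for r in (131,136,138):print(r,g[r,262:300].tolist())
print(g[195,364:384].tolist())
E
```

```text
tube (371, 183) [-55.8  44.2]
tube (379, 208) [-49.8  27.4]
tube bottom? (371, 183) [-53.   41.2]
kerb out (273, 130) [-118.2   78.8]
kerb in (284, 130) [-111.4   78.7]
rail L (221, 97) [-118.6   89.8]
rail L in (221, 119) [-118.7   83. ]
scraper top (276, 143) [-109.5   72.8]
scraper top (368, 143) [-66.9  72.9]
scraper top (369, 275) [-64.2   7.3]
scraper top (275, 270) [-111.7   10. ]
131 [572, 568, 564, 573, 574, 570, 571, 594, 512, 308, 261, 274, 289, 284, 284, 284, 292, 303, 197, 116, 118, 124, 166, 247, 277, 276, 276, 270, 274, 275, 268, 280, 277, 279, 268, 280, 270, 271]
136 [579, 570, 573, 567, 567, 573, 570, 590, 512, 358, 266, 281, 283, 281, 289, 285, 287, 298, 212, 133, 113, 124, 143, 243, 295, 275, 279, 278, 280, 275, 280, 280, 280, 276, 276, 285, 279, 281]
138 [581, 572, 566, 572, 568, 568, 570, 593, 496, 350, 257, 281, 285, 281, 289, 282, 284, 293, 215, 124, 123, 120, 139, 250, 297, 286, 287, 280, 282, 280, 282, 279, 278, 276, 280, 286, 272, 283]
[689, 682, 601, 348, 249, 269, 271, 277, 250, 411, 688, 631, 635, 708, 701, 695, 690, 694, 691, 691]
```

There is about 57 mm free between kerb and tube. I'll centre the scraper in that gap and lower it.

```bash
python3 -m creep '[[-0.05,0.08,0,0,0],[0,0,0.3,0,0],[0,0,0.3,0,0],[0,0,0.3,0,0],[0,0,0.2,0,0],[0,0,0.15,0,0],[0,0,0,0,0],[0,0,0,0,0]]'; python3 -m creep '[[0,0,0.05,0,0],[0,0,0.05,0,0],[0,0,0,0,0]]'; python3 -c "
from h import *;go(.3715,.338,.1205,84.2)"
```

```text
clock: 23.05
position: [0.3695, 0.337, 0.1278]
ee_rot: [-2.329, -2.108, -0.001]
force: [-0.2, 0.4, -1.9]
width: 0.308
gripper_force: 60.0
clock: 23.42
position: [0.3693, 0.3366, 0.1234]
ee_rot: [2.329, 2.108, -0.0]
force: [-0.7, -0.2, -3.1]
width: 0.302
gripper_force: 60.0
clk 23.43 pos [0.3693 0.3366 0.1234] yaw 84.3 tilt [-0. -0. -1.] w 0.3024327080888704 j [-0.42  0.42 -0.56  1.96  0.29  0.84 -1.23]
units now [0.039 0.051 0.072] turn 0.02
```

```bash
python3 -m creep '[[0,0,0.04,0,0],[0,0,0.02,0,0],[0,0,0,0,0]]';  python3 -c "
from h import *;go(.455+.126*.9949,.329-.126*.101,.1215,84.2)"
```

```text
clock: 23.8
position: [0.3693, 0.3367, 0.121]
ee_rot: [2.329, 2.108, -0.0]
force: [-0.2, 0.6, -3.1]
width: 0.302
gripper_force: 60.0
clk 23.8 pos [0.3693 0.3367 0.121 ] yaw 84.3 tilt [-0. -0. -1.] w 0.30185881925983843 j [-0.42  0.42 -0.56  1.97  0.29  0.84 -1.23]
units now [ 0.016  5.3   -0.012] turn 0.02
```

```bash
python3 -m creep '[[0,0.15,0,0,0],[0,0.22,0,0,0],[0,0.22,0,0,0],[0,0.22,0,0,0],[0,0.22,0,0,0],[0,0.22,0,0,0],[0,0.22,0,0,0],[0,0.22,0,0,0],[0,0.22,0,0,0],[0,0.22,0,0,0],[0,0.22,0,0,0],[0,0.22,0,0,0]]'
python3 - <<'E'
from h import *
from cell import vision
go(.455+.126*.9949,.329-.126*.101,.1215,84.2)
d=vision.get_image("wrist");e=vision.get_image("scene")
cv2.imwrite("pics/w5.png",np.vstack([d["pixels"][60:330],cv2.resize(e["pixels"][180:420,340:620],(640,330))]))
E
```

```text
clock: 25.3
position: [0.4722, 0.3264, 0.1211]
ee_rot: [-2.329, -2.108, 0.0]
force: [-0.7, -0.2, -2.5]
width: 0.303
gripper_force: 60.0
clk 25.3 pos [0.4722 0.3264 0.1211] yaw 84.3 tilt [-0. -0. -1.] w 0.3027733589272707 j [-0.33  0.52 -0.52  1.79  0.32  0.92 -1.09]
units now [ 0.016  2.717 -0.011] turn 0.02
```

View pics/w5.png

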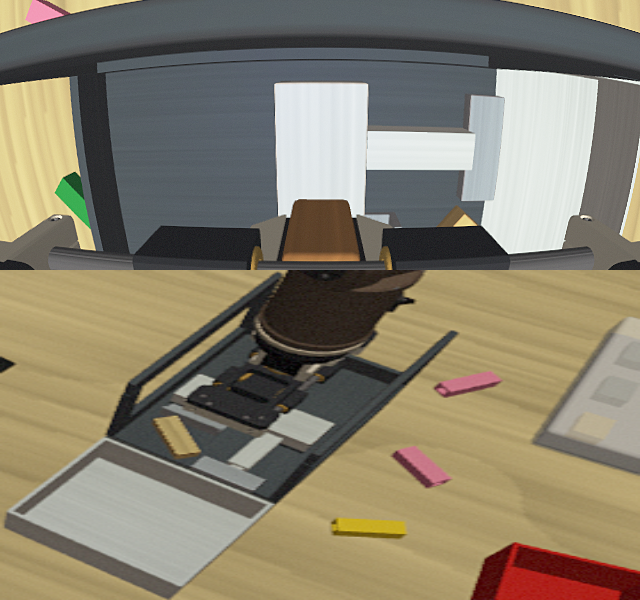

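The flat is at the bed's edge, pushed by the tube. The angle and the batten lie ahead of the scraper, and nothing has slipped past it. I'm continuing the sweep.

```bash
python3 -m creep '[[0,0.22,0,0,0],[0,0.23,0,0,0],[0,0.23,0,0,0],[0,0.23,0,0,0],[0,0.23,0,0,0],[0,0.23,0,0,0],[0,0.23,0,0,0],[0,0.23,0,0,0],[0,0.23,0,0,0],[0,0.23,0,0,0],[0,0.23,0,0,0],[0,0.2,0,0,0]]'
python3 -m creep '[[0,0.07,0,0,0],[0,0,0,0,0],[0,0,0,0,0],[0,0,0,0,0]]'
python3 - <<'E'
from h import *
from cell import vision
go(.455+.126*.9949,.329-.126*.101,.1215,84.2)
d=vision.get_image("wrist");e=vision.get_image("scene")
cv2.imwrite("pics/w6.png",np.vstack([d["pixels"][60:330],cv2.resize(e["pixels"][180:420,340:620],(640,330))]))
E
```

```text
clock: 26.9
position: [0.5806, 0.3156, 0.1211]
ee_rot: [2.329, 2.108, 0.0]
force: [0.1, 0.1, -4.3]
width: 0.302
gripper_force: 60.0
clock: 27.4
position: [0.5824, 0.3156, 0.1212]
ee_rot: [-2.329, -2.109, 0.0]
force: [0.4, -0.4, -3.6]
width: 0.301
gripper_force: 60.0
clk 27.4 pos [0.5824 0.3156 0.1212] yaw 84.32 tilt [-0. -0. -1.] w 0.3011495684380166 j [-0.27  0.64 -0.49  1.56  0.33  1.02 -0.95]
units now [ 0.012 -0.053 -0.009] turn 0.03
```

View pics/w6.png

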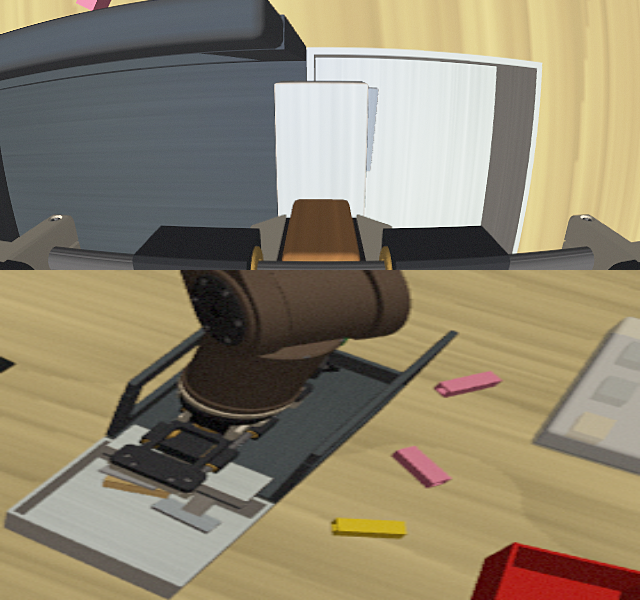

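The bed behind the scraper is clean and the pieces are in the tray. I'll lift up, then check.

```bash
python3 -m creep '[[0,0,-0.15,0,0],[0,0,-0.3,0,0],[0,0,-0.5,0,0],[0,0,-0.6,0,0],[0,0,-0.6,0,0],[0,0,-0.6,0,0],[0,0,-0.6,0,0],[0,0,-0.6,0,0],[0,0,-0.4,0,0],[0,0,-0.2,0,0],[0,0,0,0,0]]'
python3 - <<'E'
from h import *
from cell import vision
go(.532,-.024,.30,1)
d=vision.get_image("wrist");e=vision.get_image("scene");np.savez("e7.npz",**e)
cv2.imwrite("pics/w7.png",np.vstack([d["pixels"][60:330],cv2.resize(e["pixels"][180:420,340:620],(640,330))]))
W=cloud(e);c=np.array([.650,.309]);a=np.radians(-5.8);B=np.array([[np.cos(a),np.sin(a)],[-np.sin(a),np.cos(a)]])
q=(W[...,:2]-c)@B.T;m=(abs(q[...,0])<.066)&(abs(q[...,1])<.08)&(W[...,2]<.1)
print("tray heights",np.percentile(W[m][:,2],[1,25,50,75,99,100]).round(3))
E
```

```text
clock: 28.88
position: [0.5827, 0.3155, 0.3034]
ee_rot: [2.329, 2.108, 0.001]
force: [-0.5, 0.4, -3.3]
width: 0.3
gripper_force: 60.0
clk 28.88 pos [0.5827 0.3155 0.3034] yaw 84.3 tilt [ 0.  0. -1.] w 0.29967942567121697 j [-0.26  0.51 -0.52  1.32  0.25  1.38 -0.87]
units now [-8.571 -0.418  0.083] turn 20.82
tray heights [-0.     0.004  0.005  0.009  0.07   0.08 ]
```

View pics/w7.png

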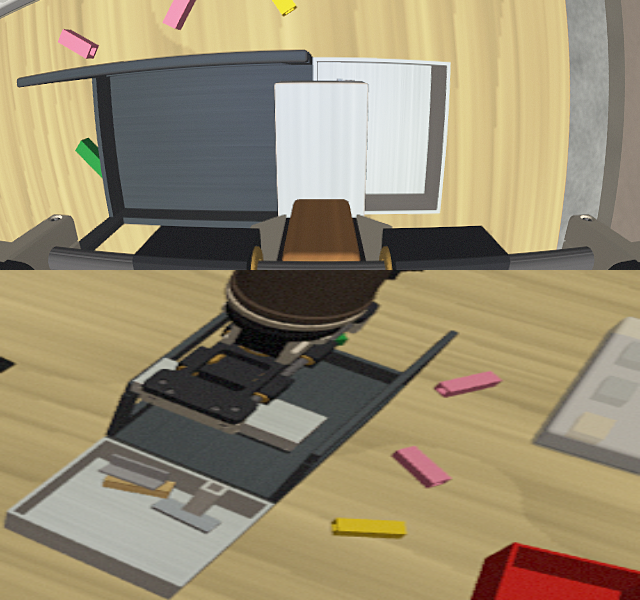

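All four pieces are in the tray: flat, batten and angle low, with the tube leaning on the near wall. I'm carrying the scraper back to the mat.

```bash
python3 -m creep '[[-0.5,-0.02,0,0,0],[-0.8,-0.04,0,0,0],[-0.8,-0.04,0,0,0],[-0.8,-0.04,0,0,0],[-0.8,-0.04,0,0,0],[-0.8,-0.04,0,0,0],[-0.8,-0.04,0,0,0],[-0.8,-0.04,0,0,0],[-0.8,-0.04,0,0,0],[-0.8,-0.04,0,0,0],[-0.6,-0.03,0,0,0],[-0.27,-0.01,0,0,0]]'
python3 -m creep '[[0,0,0.5,0,0],[0,0,0.7,0,0],[0,0,0.7,0,0],[0,0,0.7,0,0],[0,0,0.7,0,0],[0,0,0.7,0,0],[0,0,0.7,0,0],[0,0,0.7,0,0],[0,0,0.5,0,0],[0,0,0.3,0,0],[0,0,0,0,0],[0,0,0,0,0]]'
python3 - <<'E'
from h import *
from cell import vision
go(.532,-.024,.0495,84.2)
d=vision.get_image("side");e=vision.get_image("scene")
cv2.imwrite("pics/w8.png",np.hstack([cv2.resize(d["pixels"][240:420,110:370],(390,300)),cv2.resize(e["pixels"][180:420,230:550],(400,300))]))
E
```

```text
clock: 30.48
position: [0.531, -0.0266, 0.3027]
ee_rot: [2.332, 2.104, -0.002]
force: [-0.2, 0.2, -2.3]
width: 0.303
gripper_force: 60.0
clock: 31.98
position: [0.5325, -0.0238, 0.0558]
ee_rot: [2.329, 2.108, 0.001]
force: [0.5, 1.3, -2.5]
width: 0.302
gripper_force: 60.0
clk 31.98 pos [ 0.5325 -0.0238  0.0558] yaw 84.3 tilt [ 0.001  0.    -1.   ] w 0.30174090056468866 j [ 0.24  0.53 -0.4   1.95  0.3   0.71 -0.44]
units now [-0.005 -0.011  0.158] turn 0.03
```

View pics/w8.png

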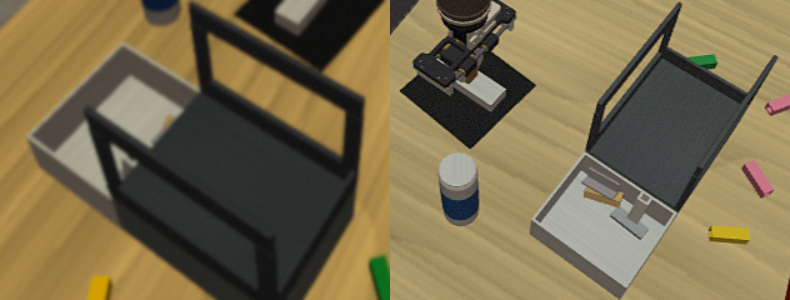

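The bed is empty and all four pieces lie in the tray, with the tube upright against the near wall at about (643,200). Its middle is well below the rim. I'll set the scraper down.

```bash
python3 -m creep '[[0,0,0.06,0,0],[0,0,0.05,0,0],[0,0,0.04,0,0],[0,0,0,0,0],[0,0,0,0,0]]'; python3 -m creep '[[0,0,0,0,0.5],[0,0,0,0,0.7],[0,0,0,0,1],[0,0,0,0,1],[0,0,0,0,1],[0,0,0,0,1],[0,0,0,0,1]]'; python3 -m creep '[[0,0,-0.3,0,1],[0,0,-0.5,0,1],[0,0,-0.7,0,1],[0,0,-0.7,0,1],[0,0,-0.7,0,1],[0,0,-0.7,0,1],[0,0,-0.5,0,1],[-0.5,0,-0.3,0,1],[-0.7,0,0,0,1],[-0.7,0,0,0,1],[-0.7,0,0,0,1],[-0.4,0,0,0,1]]'
python3 -m creep '[[0,0,0,0,1],[0,0,0,0,1],[0,0,0,0,1],[0,0,0,0,1]]'
python3 - <<'E'
from h import *
from cell import vision
go(.532,-.024,.3,84.2)
e=vision.get_image("scene");W=cloud(e)
hsv=cv2.cvtColor(e["pixels"],cv2.COLOR_BGR2HSV);z=W[...,2]
near=(np.hypot(W[...,0]-.532,W[...,1]+.024)<.1)
m=near&(z>.028)&(z<.042)&(hsv[...,2]>120);print("base top",rect(W[m]),np.median(z[m]))
m=near&(z>.086)&(z<.11);print("handle top",rect(W[m]),np.median(z[m]),m.sum())
c=np.array([.650,.309]);a=np.radians(-5.8);B=np.array([[np.cos(a),np.sin(a)],[-np.sin(a),np.cos(a)]])
q=(W[...,:2]-c)@B.T;m=(abs(q[...,0])<.076)&(abs(q[...,1])<.088)
E=cv2.resize(e["pixels"][280:420,330:480],(560,523),interpolation=cv2.INTER_CUBIC);cv2.imwrite("pics/w9.png",E)
E
```

```text
clock: 32.7
position: [0.5319, -0.024, 0.0494]
ee_rot: [2.329, 2.108, -0.0]
force: [-2.0, -1.0, 4.5]
width: 0.302
gripper_force: 60.0
clock: 33.58
position: [0.5319, -0.024, 0.0491]
ee_rot: [2.329, 2.108, -0.0]
force: [0.6, 0.4, -0.4]
width: 0.985
gripper_force: 0.0
clock: 35.08
position: [0.5197, -0.1448, 0.2258]
ee_rot: [2.33, 2.106, 0.0]
force: [-0.0, 0.4, 0.2]
width: 0.997
gripper_force: 0.0
clock: 35.58
position: [0.5201, -0.1426, 0.2252]
ee_rot: [-2.328, -2.109, -0.0]
force: [0.4, -0.5, -0.6]
width: 1.001
gripper_force: 0.0
clk 35.58 pos [ 0.5201 -0.1426  0.2252] yaw 84.37 tilt [ 0.  0. -1.] w 1.0010234274019272 j [ 0.49  0.33 -0.42  1.76  0.15  1.08 -0.08]
units now [ 2.98   0.004 -1.87 ] turn 0.04
base top (array([531.9, -25.2]), array([140.2,  47. ]), 84.5) 0.03466415298598302
handle top (array([532.2, -24. ]), array([29.8, 30. ]), 84.2) 0.09396620560175606 157
```

View pics/w9.png

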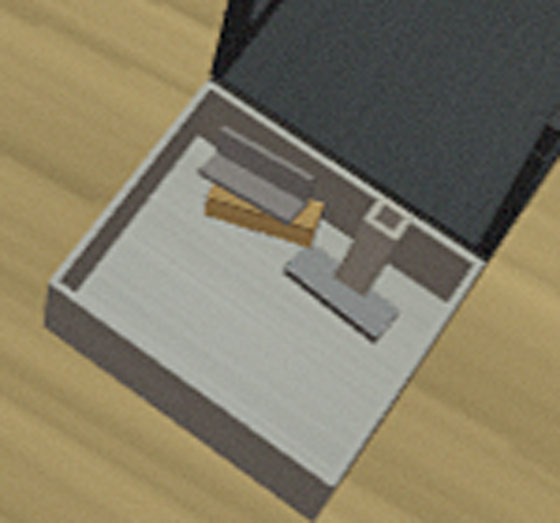

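The last crop shows the angle resting on the batten at (260,190), the flat at (340,295) and the tube leaning on the near wall at (375,240), all inside the tray. The scraper stands upright and let go at (.532, -.024) with its handle top at .094, and the arm is clear.

```bash
python3 -c "
from cell import sign_off;print(sign_off())"
```

```text
the job is handed in; nothing more can be done
None
```

I handed the job in at about 36 s. In the last pictures all four offcuts were in the catch tray (the tube leaning on its near wall) and the scraper stood upright, released, on the mat. The sign-off returned no verdict, and I did not re-measure the can, jar, sander or tamper at the end.

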